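# Take the axle spacer out of the parts tin

### The arm

A 6-joint arm with a two-finger parallel gripper is mounted at the origin on the work surface. World frame = base frame: x ahead of the robot, y to its left, z up, the work surface at z = 0. Lengths are in m, angles in rad, forces in N, time in s.
With the tool pointing down it reaches from about 0.3 to 0.775 m from the base axis. Payload 14.6 kg.
Tool frame: the origin (TCP) lies between the finger pads; the fingertips stand ctrl.tip_extent ahead of it and the grasp point (between the pads) lies 3 mm ahead of it (ctrl.tip_extent is the distance from the TCP to the fingertips, in m); z points along the fingers, y is the line along which they close (so a half turn about z gives the same grasp; the last joint's range is limited). The gripper opens to 94 mm and grips with 3 to 60 N. Pads are 16 mm wide; open, the fingers measure 119 mm over their backs; the gripper's body (75 mm by 177 mm) begins 78 mm behind the grasp point.
Start: joints at [-1.184, 0.3, 1.521, -0, 1.321, -0.067], TCP at [0.241, -0.494, 0.227] pointing down, gripper open.
Joint ranges: [-3.03, 3.03], [-0.79, 2.21], [0.23, 2.52], [-1.04, 4.18], [0, 3.07], [-2.55, 2.55]. Speed limits (rad/s): [2.22, 2.22, 2.57, 3.14, 3.14, 3.14].

### API

Orientations are given as [roll, pitch, yaw] about the fixed x, y, z axes, in that order (R = Rz(yaw) Ry(pitch) Rx(roll)).
In Python, from station import ctrl gives the robot as it stands.
- The arm moves only by the tool hand_motion, called after "Call:" as name(argument=value, ...), one argument or row to a line, values as JSON. Schema: {"type":"object","properties":{"ticks":{"type":"array","items":{"type":"object","properties":{"pos":{"type":"array","items":{"type":"number"},"minItems":3,"maxItems":3},"turn_vec":{"type":"array","items":{"type":"number"},"minItems":3,"maxItems":3}},"additionalProperties":false},"minItems":1,"maxItems":10},"aperture":{"type":"number"},"grip_n":{"type":"number"},"only":{"type":"string"},"quiet":{"type":"boolean"},"lines":{"type":"string"}},"required":["ticks"],"additionalProperties":false}. ticks is a list of rows, 1 to 10 of them, each an object with the fields pos (a list: dx, dy, dz in shares of the most that a row can go, 1 being 50 mm), turn_vec (a list: a rotation vector rx, ry, rz in fractions of the full range, 1 being 4 rad); a field left out counts as zero; each row shifts and turns the commanded pose from where the row before left it, along the tool's axes as they then stand; what a row does not reach is not made up. A row lasts 1/10 s, in which the tool goes at most 0.05 m and 0.15 rad, less where a joint would pass 70% of its speed; a pose out of reach is approached as far as the arm can. aperture is the finger opening in m, set as the call begins (left out keeps the last). The fingers move at their own pace and stop on an object; grip_n is the grip in N (left out, the last holds). Time passes only in rows, so rows that do not move let the fingers close. The tool returns the time, the measured TCP pose, the force, the opening and the grip force at its end. only (a regular expression) keeps the lines of the reply that match it, lines (a string "A,B") keeps lines A to B, and quiet returns only ok. A shift or turn number past 1, either way, is cut back to 1. Input that does not fit is refused with a message, and nothing moves.
- ctrl.get_obs(): the state, without advancing time (a new reading comes with each control period).
- ctrl.camera(name): name is "side" or "top" or "wrist"; returns a dict with "pixels" (384x512x3 uint8, blue, green, red), "fx", "fy", "cx", "cy" (pixels), "extrinsics" (4x4, takes a point from camera to world coordinates). Camera axes: x right, y up, looking along -z (the intrinsics and any distortion apply to the point x, -y, -z); pixel columns grow to the right and rows downward; lengths in m; the calibration is good to about 2 mm. A picture is of the moment at which its call begins. There is no depth.
- ctrl.hand_in(): hands the job in; it is judged then, once.
The state is a dict: "time_s": time; "qpos": joint angles; "joint_vel": joint speeds; "tau": joint torques, N m; "ee_pos": TCP position; "eef_rot": TCP orientation; "force": force on the tool from outside, world axes, zero at the start; "moment": the same for the moment, N m; "grip_width": finger opening in m; "grip_force": force on a finger pad.
Only numpy, scipy, OpenCV 4.12 (cv2) and the standard library are available. Lean on these libraries where they do the work, as an engineer would, in place of code of your own. Each camera call takes 0.05 s, during which the arm holds its last target. There are 200 camera calls.

### The job

Swing the lid of the grey parts tin up and over past its balance point, so that it stays open by itself with nothing holding it. Then lift the brass axle spacer tube out of the tin and leave it standing upright on the floor of the stainless pan, with the lid still open.

Things in the scene. Friction and masses are not known exactly. Their poses are not given: they have to be found in the camera images.
- tin: Parts tin of grey painted steel, 160 (its x) by 230 (its y) by 62 mm high, walls and floor 4 mm, fixed to the counter. Origin: centre of its underside, z up. The lid's hinge runs parallel to y at x = +80, z = 62.5 mm. A black knob stands on the lid at y = 0, 130 mm from the hinge: 12 mm stem, 28 mm round head from 27 to 43 mm above the lid's top. Lid shut: head's middle at x = -50, z = 103.5 mm.
- tin_lid (a joint): Angle of the tin's lid (rad), a flat steel plate 160 by 230 by 6 mm, 0.25 kg, lying on the rim. 0 is shut; it grows as the front (-x) edge swings up and over towards the tin's +x; 1.9 is the stop, leaning back. The hinge is almost free: let go below about 1.5 the lid falls shut, beyond that it falls back onto the stop and stays.
- tube: Axle spacer: plain brass tube, 22 mm outside, 15 mm inside diameter, 50 mm long, about 75 g, standing loose on end on the tin's floor. Origin: centre of its lower end, z along the tube. It stands about 55 mm to one side (+y or -y) of the tin's middle; on the other side stands a black nylon toe stop (46 mm disc, 16 mm stem up, 44 mm high), which is not wanted.
- pan: Stainless pan: open rectangular tray, 200 (its x) by 150 (its y) by 35 mm high, walls and floor 4 mm, 0.7 kg, loose on the counter, empty. Origin: centre of its underside, z up.

How it is judged:
On the way, in this order (a step that is already met when the one before it is completed fails the run):
1. the lid stands open beyond its balance point with the robot not touching the tin or its lid (value of joint tin_lid above 1.6 rad and contact force between each of the fingers, the arm and tin below 0.1 N), for 0.3 s.
2. the tube is lifted clear above the tin's rim with the lid open (z of tube in the frame of tin above 0.065 m and value of joint tin_lid above 1.6 rad), for 0.1 s.
At the end, for the whole second after the job is handed in: The lid is still open (beyond 1.6 rad), and the brass tube is inside the pan, standing on its floor (lower end within 12 mm of the pan's underside), upright within about 10 degrees and at rest; the pan is level (value of joint tin_lid above 1.6 rad and x of tube in the frame of pan between -0.096 and 0.096 m and y of tube in the frame of pan between -0.071 and 0.071 m and z of tube in the frame of pan below 0.012 m and angle between tube's own z axis and vertical below 0.17 rad and angle between pan's own z axis and vertical below 0.1 rad and linear speed of tube below 0.02 m/s); the robot touches nothing.
It also fails if it takes over 61 s, if anything falls off the work surface, if the arm or the gripper's body presses on something with over 40 N, if the wrist force passes 120 N, or if a joint passes its speed limit or range.

## Working session

There is one attempt and no reset: what is moved stays moved. The work goes in short steps, Python scripts to look and compute and a tool call to move; the robot and the scene stay as the last step left them, time stands still between calls to the robot, and variables do not carry over. Pictures are saved under pics/ and viewed, at most 10 in all, crops included, and the job is handed in when it is done.

```bash
ls; mkdir -p pics
```

Run:
```python
from station import ctrl
import cv2,numpy as np
o=ctrl.get_obs(); print(o['ee_pos'],o['eef_rot'],ctrl.tip_extent)
ims=[]
for n in('side','top'):
    c=ctrl.camera(n); np.save(f'pics/{n}_E.npy',c['extrinsics']); print(n,c['fx'],c['fy'],c['cx'],c['cy'],[k for k in c if k!='pixels'],c['extrinsics'].round(4).tolist())
    cv2.imwrite(f'pics/{n}0.png',cv2.resize(c['pixels'],(768,576),interpolation=cv2.INTER_CUBIC))
```

```text
pics
station.py
[ 0.241019   -0.49411345  0.226887  ] [-3.14043966e+00 -5.06663853e-05  4.53812595e-01] 0.022
side 450.161543673346 450.161543673346 258.32274181632255 193.78763568220657 ['fx', 'fy', 'cx', 'cy', 'extrinsics'] [[-0.9191, 0.2389, -0.3132, 0.2903], [-0.3939, -0.5752, 0.717, 0.5388], [-0.0089, 0.7823, 0.6228, 0.6124], [0.0, 0.0, 0.0, 1.0]]
top 383.16029796131744 383.16029796131744 255.08350952059425 187.94128260889835 ['fx', 'fy', 'cx', 'cy', 'extrinsics'] [[-0.0172, 0.9867, -0.1614, 0.43], [-0.9999, -0.0169, 0.0035, -0.11], [0.0007, 0.1615, 0.9869, 0.7207], [0.0, 0.0, 0.0, 1.0]]
```

View pics/top0.png

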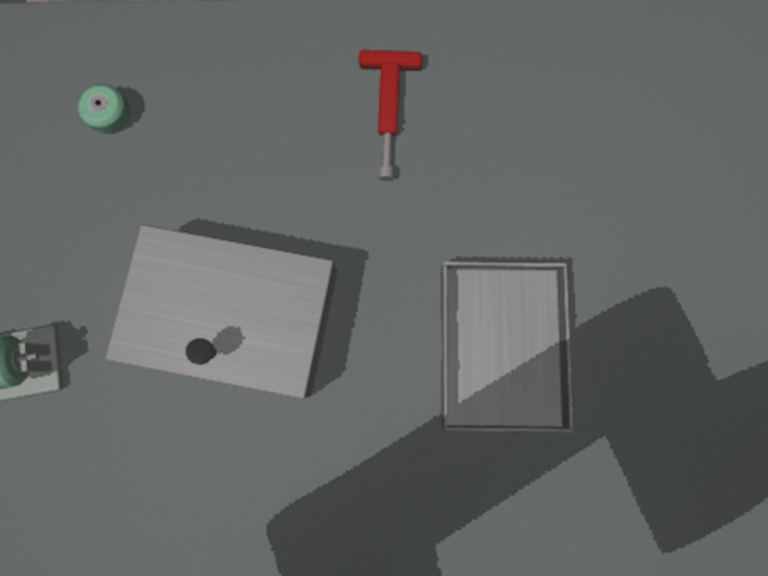

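View pics/side0.png

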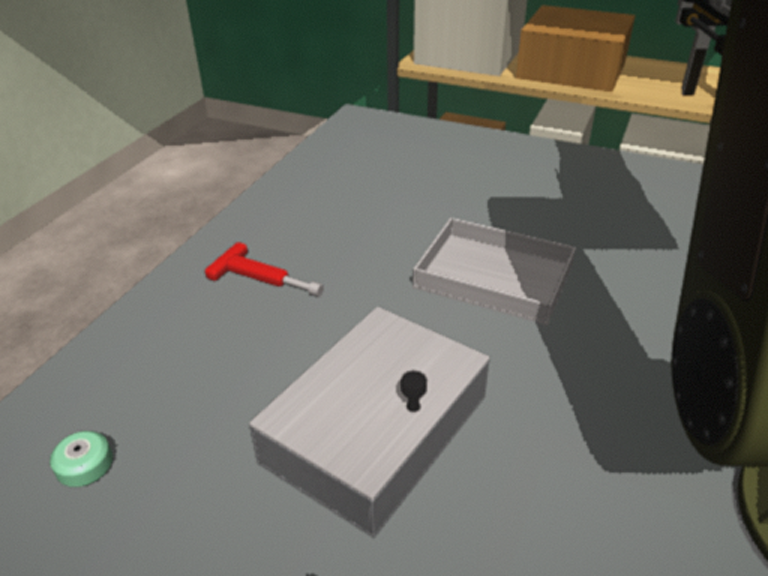

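The top view shows the lid corners (768-px picture) at (142,226), (332,261), (305,397) and (107,359). The knob head is at (200,351), and the pan rim corners are (444,263), (567,263), (572,430) and (444,430). The side view shows the knob head at (413,384).

Create h.py:
```python
import numpy as np
K={'side':(450.1615,258.3227,193.7876),'top':(383.1603,255.0835,187.9413)}
def ray(n,u,v,s=1.5):
    f,cx,cy=K[n]; E=np.load(f'pics/{n}_E.npy'); u,v=(u+.5)/s-.5,(v+.5)/s-.5
    d=E[:3,:3]@np.array([(u-cx)/f,-(v-cy)/f,-1]); return E[:3,3],d
def at(n,u,v,z,s=1.5):
    o,d=ray(n,u,v,s); return o+d*(z-o[2])/d[2]
```

Run:
```python
from h import *
np.set_printoptions(precision=4,suppress=True)
L=np.array([at('top',*p,.0685) for p in [(142,226),(332,261),(305,397),(107,359)]]);print(L,L.mean(0))
print([np.linalg.norm(L[i]-L[i-1]) for i in range(4)])
S=np.array([at('side',*p,.0685) for p in [(378,308),(489,357),(373,498),(250,427)]]);print(S,S.mean(0))
P=np.array([at('top',*p,.035) for p in [(444,263),(567,263),(572,430),(444,430)]]);print(P,P.mean(0))
print([np.linalg.norm(P[i]-P[i-1]) for i in range(4)])
print(at('top',200,351,.1035),at('side',413,384,.1035))
x=(L[0]+L[1]-L[2]-L[3]);y=L[0]-L[1]+L[3]-L[2];print(np.arctan2(x[1],x[0]),np.arctan2(-y[0],y[1]))
```

```text
[[ 0.608   0.1678  0.0685]
 [ 0.5625 -0.0539  0.0685]
 [ 0.4086 -0.0234  0.0685]
 [ 0.4544  0.1994  0.0685]] [0.5084 0.0725 0.0685]
[np.float64(0.15675652704612186), np.float64(0.22639646901882246), np.float64(0.1568551560395202), np.float64(0.2275166382708406)]
[[ 0.5616 -0.0511  0.0685]
 [ 0.4083 -0.0199  0.0685]
 [ 0.4543  0.2033  0.0685]
 [ 0.6065  0.1751  0.0685]] [0.5077 0.0769 0.0685]
[[ 0.5645 -0.1872  0.035 ]
 [ 0.5619 -0.3367  0.035 ]
 [ 0.3646 -0.3289  0.035 ]
 [ 0.3672 -0.1804  0.035 ]] [ 0.4645 -0.2583  0.035 ]
[np.float64(0.19743328065510832), np.float64(0.1495602987895722), np.float64(0.1974850135281117), np.float64(0.1485387479932762)]
[0.4599 0.0841 0.1035] [0.4615 0.0846 0.1035]
-0.19931495687282721 -0.2024525050296674
```

Careful with the scale: shifts go in shares of 50 mm and turns go in shares of 4 rad. That gives: 0.131 rad is 0.0328.

Call:
hand_motion(
  ticks=[
    {"turn_vec": [0,0,0.0328]},
    {"turn_vec": [0,0,0.0328]},
    {"turn_vec": [0,0,0.0328]},
    {"turn_vec": [0,0,0.0328]},
    {"turn_vec": [0,0,0.0328]},
  ],
  aperture=0.06,
)

```text
time_s: 0.6
ee_pos: [0.2411, -0.4942, 0.2271]
eef_rot: [-3.141, 0.0, -0.207]
force: [-0.5, 0.0, -0.9]
grip_width: 0.0605
grip_force: 0.0
```

Call:
hand_motion(
  ticks=[
    {"pos": [0.152,-0.94,0]},
    {"pos": [0.152,-0.94,0]},
    {"pos": [0.152,-0.94,0]},
    {"pos": [0.152,-0.94,0]},
    {"pos": [0.152,-0.94,0]},
    {"pos": [0.152,-0.94,0]},
    {"pos": [0.152,-0.94,0]},
    {"pos": [0.152,-0.94,0]},
    {"pos": [0.152,-0.94,0]},
    {"pos": [0.152,-0.94,0]},
  ],
)

```text
time_s: 1.6
ee_pos: [0.4096, -0.047, 0.2275]
eef_rot: [3.142, -0.0, -0.201]
force: [1.3, 0.2, 1.3]
grip_width: 0.0603
grip_force: 0.0
```

Call:
hand_motion(
  ticks=[
    {"pos": [0.152,-0.94,0]},
    {"pos": [0.152,-0.94,0]},
    {"pos": [0.152,-0.94,0]},
    {},
    {},
  ],
)

```text
time_s: 2.1
ee_pos: [0.4598, 0.0852, 0.2269]
eef_rot: [3.141, 0.001, -0.199]
force: [-0.3, -0.8, 0.0]
grip_width: 0.0602
grip_force: 0.0
```

Add to h.py:
```python
def to(target,yaw=None):
    from station import ctrl
    from scipy.spatial.transform import Rotation as R
    o=ctrl.get_obs(); Rm=R.from_euler('xyz',o['eef_rot']).as_matrix()
    print('t',o['time_s'],'pos',o['ee_pos'].round(4) if hasattr(o['ee_pos'],'round') else o['ee_pos'],'rot',np.round(o['eef_rot'],4),'q6',round(o['qpos'][5],3),'tool delta',(Rm.T@(np.array(target)-o['ee_pos'])).round(4))
```

```bash
python3 -c "
from h import *
to([.46,.0845,.1065])"
```

```text
t 2.1 pos [0.4598 0.0852 0.2269] rot [ 3.1411e+00  1.0000e-03 -1.9910e-01] q6 1.875 tool delta [0.0005 0.0006 0.1204]
```

Scaled: 0.04 m is 0.8.

Call:
hand_motion(
  ticks=[
    {"pos": [0,0,0.8]},
    {"pos": [0,0,0.8]},
    {"pos": [0,0,0.8]},
    {},
  ],
)

```text
time_s: 2.5
ee_pos: [0.4574, 0.0831, 0.1037]
eef_rot: [3.139, 0.007, -0.203]
force: [0.1, -0.2, -0.2]
grip_width: 0.0602
grip_force: 0.0
```

Call:
hand_motion(
  ticks=[
    {},
    {},
    {},
    {},
    {},
    {},
  ],
  aperture=0.015,
  grip_n=10,
)

```text
time_s: 3.1
ee_pos: [0.4604, 0.0844, 0.1083]
eef_rot: [3.141, -0.001, -0.201]
force: [-1.8, -2.9, 7.1]
grip_width: 0.0274
grip_force: 10.0
```

Run:
```python
from h import *
to([.46,.0845,.1065])
a0=np.arctan2(.041,-.13) 
t=np.linspace(0,1.86,19); x=-.13*np.cos(t)+.041*np.sin(t); z=.13*np.sin(t)+.041*np.cos(t)
print(np.c_[t[1:],np.diff(x),-np.diff(z)].round(4).tolist())
```

```text
t 3.1 pos [0.4604 0.0844 0.1083] rot [ 3.1415e+00 -1.3000e-03 -2.0110e-01] q6 1.875 tool delta [-0.0004  0.      0.0018]
[[0.1033, 0.0049, -0.0132], [0.2067, 0.0063, -0.0126], [0.31, 0.0075, -0.0119], [0.4133, 0.0087, -0.0111], [0.5167, 0.0098, -0.0101], [0.62, 0.0108, -0.009], [0.7233, 0.0117, -0.0079], [0.8267, 0.0124, -0.0066], [0.93, 0.013, -0.0053], [1.0333, 0.0135, -0.0039], [1.1367, 0.0139, -0.0025], [1.24, 0.014, -0.0011], [1.3433, 0.0141, 0.0004], [1.4467, 0.014, 0.0018], [1.55, 0.0137, 0.0033], [1.6533, 0.0133, 0.0046], [1.7567, 0.0127, 0.006], [1.86, 0.0121, 0.0073]]
```

Scaled: -0.0132 m is -0.264, -0.0126 m is -0.252.

Call:
hand_motion(
  ticks=[
    {"pos": [0.098,0,-0.264]},
    {"pos": [0.126,0,-0.252]},
    {"pos": [0.15,0,-0.238]},
    {"pos": [0.174,0,-0.222]},
    {},
    {},
  ],
)

```text
time_s: 3.7
ee_pos: [0.4864, 0.079, 0.1562]
eef_rot: [3.141, 0.001, -0.201]
force: [-4.1, -3.1, 1.4]
grip_width: 0.0274
grip_force: 10.0
```

Run:
```python
from station import ctrl
import cv2
c=ctrl.camera('side'); cv2.imwrite('pics/s1.png',c['pixels'])
```

```text
(no output)
```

View pics/s1.png

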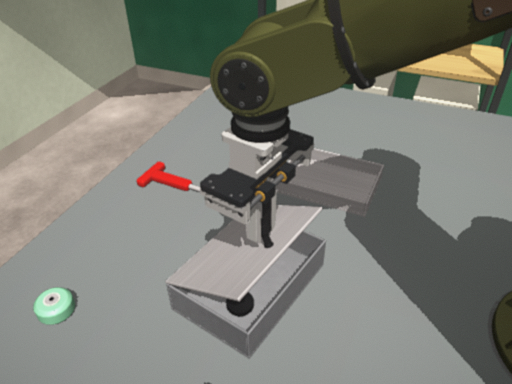

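The lid is lifting in the grip, pivoting about the knob. The black toe stop shows at (240,300), on the +y side, so the tube stands on the -y side. I'll carry on along the arc.

Scaled: 0.0139 m is 0.278, 0.0135 m is 0.27.

Call:
hand_motion(
  ticks=[
    {"pos": [0.196,0,-0.202]},
    {"pos": [0.216,0,-0.18]},
    {"pos": [0.234,0,-0.158]},
    {"pos": [0.248,0,-0.132]},
    {"pos": [0.26,0,-0.106]},
    {"pos": [0.27,0,-0.078]},
    {"pos": [0.278,0,-0.05]},
    {},
  ],
)

```text
time_s: 4.55
ee_pos: [0.5712, 0.0611, 0.2021]
eef_rot: [3.141, -0.001, -0.202]
force: [-2.6, -7.0, 8.2]
grip_width: 0.0275
grip_force: 10.0
```

Call:
hand_motion(
  ticks=[
    {"pos": [0.28,0,-0.022]},
    {"pos": [0.282,0,0.008]},
    {"pos": [0.28,0,0.036]},
    {"pos": [0.274,0,0.066]},
    {"pos": [0.266,0,0.092]},
    {"pos": [0.254,0,0.12]},
    {"pos": [0.2,0,0.12]},
    {},
  ],
)

```text
time_s: 5.35
ee_pos: [0.6614, 0.0421, 0.1804]
eef_rot: [3.14, -0.002, -0.202]
force: [1.1, -9.1, 3.8]
grip_width: 0.0275
grip_force: 10.0
```

```bash
python3 - <<'E'
from station import ctrl
import cv2
c=ctrl.camera('side'); cv2.imwrite('pics/s2.png',c['pixels'])
E
```

```text
(no output)
```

View pics/s2.png

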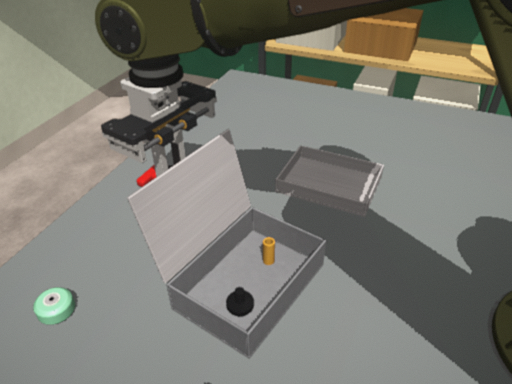

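The lid stands past vertical, and the tube is visible with its top centre near (268,240). Next I release, move clear beyond the knob, and rise.

Scaled: -0.04 m is -0.8, -0.02 m is -0.4.

Call:
hand_motion(
  ticks=[
    {},
    {},
    {},
    {},
    {"pos": [0.3,0,0]},
    {"pos": [0.4,0,-0.4]},
    {"pos": [0,0,-0.8]},
    {"pos": [0,0,-0.8]},
    {},
  ],
  aperture=0.06,
)

```text
time_s: 6.3
ee_pos: [0.6956, 0.037, 0.287]
eef_rot: [-3.14, -0.009, -0.201]
force: [0.5, 0.2, 0.8]
grip_width: 0.0599
grip_force: 0.0
```

```bash
python3 - <<'E'
from station import ctrl
import cv2
c=ctrl.camera('side');p=c['pixels']; a=cv2.resize(p[190:320,150:350],(800,520),interpolation=cv2.INTER_CUBIC); cv2.imwrite('pics/s3c.png',a)
c=ctrl.camera('top');p=c['pixels'];cv2.imwrite('pics/t3.png',cv2.resize(p,(768,576),interpolation=cv2.INTER_CUBIC))
E
```

```text
(no output)
```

View pics/s3c.png

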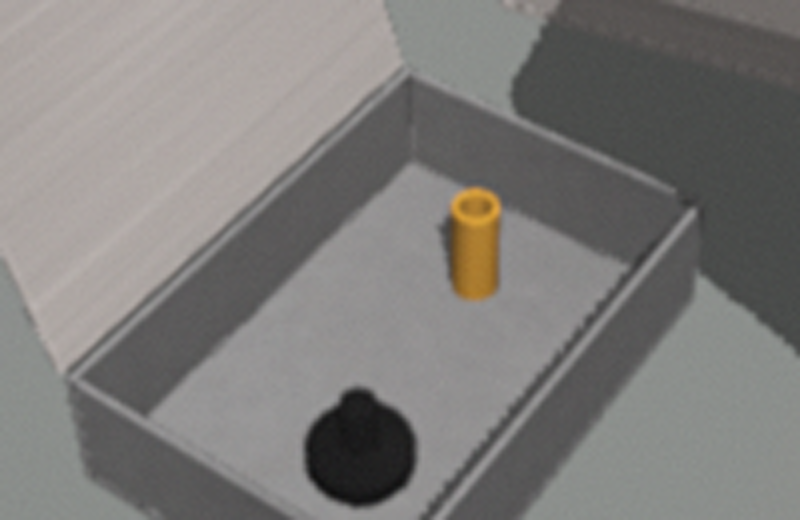

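View pics/t3.png

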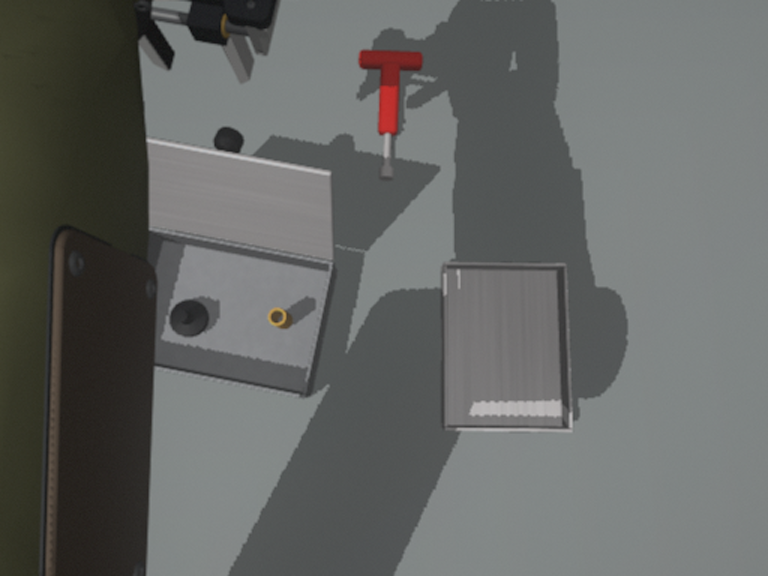

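The lid rests open on its stop. The tube's top ring is centred at (476,206) in the 4x side crop and at (279,317) in the top picture.

Run:
```python
from h import *
a=at('top',279,317,.054); b=at('side',(476.5)/4+150-.5,206.5/4+190-.5,.054,1)
m=(a+b)/2; c,s=np.cos(.201),-np.sin(.201); d=m[:2]-[.508,.0745]
print(a,b,m,'in tin',c*d[0]+s*d[1],-s*d[0]+c*d[1])
to([m[0],m[1],.287]); print(c,s)
```

```text
[0.50004012 0.0091622  0.054     ] [0.50178517 0.0119098  0.054     ] [0.50091265 0.010536   0.054     ] in tin 0.005825699933611405 -0.06409122241673672
t 6.4 pos [0.6945 0.0369 0.281 ] rot [-3.1413e+00 -1.1000e-03 -2.0100e-01] q6 1.772 tool delta [-0.1845  0.0645 -0.0063]
0.97986741851031 -0.19964929787490093
```

Scaled: 0.045 m is 0.9, -0.037 m is -0.74.

Call:
hand_motion(
  ticks=[
    {"pos": [-0.74,0.26,0]},
    {"pos": [-0.74,0.26,0]},
    {"pos": [-0.74,0.26,0]},
    {"pos": [-0.74,0.26,0]},
    {"pos": [-0.73,0.25,0]},
    {"pos": [0,0,0.9]},
    {"pos": [0,0,0.9]},
    {"pos": [0,0,0.9]},
    {},
    {},
  ],
  aperture=0.042,
)

```text
time_s: 7.4
ee_pos: [0.5006, 0.0105, 0.1458]
eef_rot: [3.141, 0.002, -0.201]
force: [-0.7, 0.4, 0.7]
grip_width: 0.0425
grip_force: 0.0
```

```bash
python3 -c "
from h import *
to([.5009,.0105,.043])"
```

Run:
```python
from station import ctrl
import cv2
c=ctrl.camera('side');p=c['pixels']; a=cv2.resize(p[150:300,150:350],(800,600),interpolation=cv2.INTER_CUBIC); cv2.imwrite('pics/s4c.png',a)
```

```text
t 7.4 pos [0.5006 0.0105 0.1458] rot [ 3.1414e+00  1.6000e-03 -2.0110e-01] q6 1.72 tool delta [ 0.0004 -0.      0.1028]
```

View pics/s4c.png

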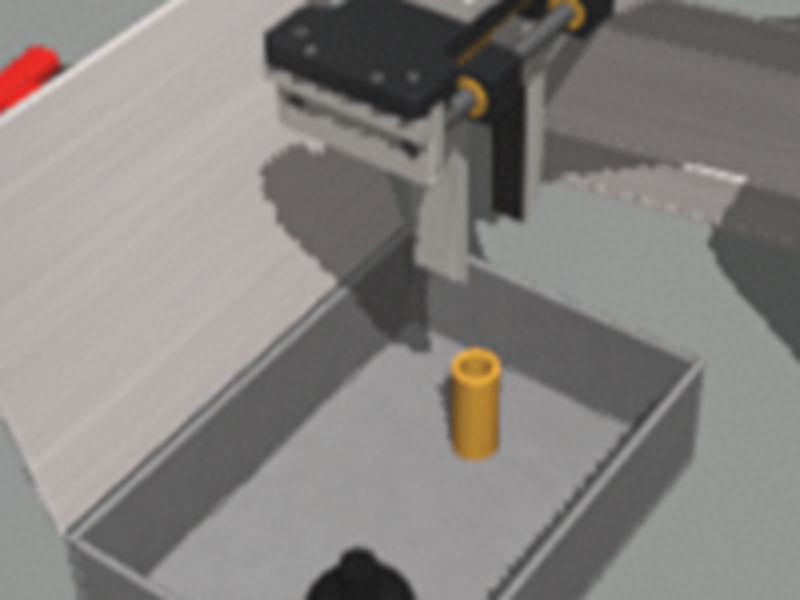

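The fingertips at (440,275) and (510,218) straddle the tube's column, and their middle at 475 matches the tube at 476. I'll descend slowly and grip.

Scaled: 0.03 m is 0.6, 0.02 m is 0.4.

Call:
hand_motion(
  ticks=[
    {"pos": [0,0,0.6]},
    {"pos": [0,0,0.6]},
    {"pos": [0,0,0.4]},
    {"pos": [0,0,0.3]},
    {"pos": [0,0,0.16]},
    {},
    {},
  ],
)

```text
time_s: 8.15
ee_pos: [0.5016, 0.0104, 0.0439]
eef_rot: [-3.141, -0.002, -0.201]
force: [-0.2, 0.2, 0.1]
grip_width: 0.0422
grip_force: 0.0
```

Call:
hand_motion(
  ticks=[
    {},
    {},
    {},
    {},
    {},
    {},
  ],
  aperture=0.012,
  grip_n=15,
)

```text
time_s: 8.75
ee_pos: [0.5011, 0.0105, 0.043]
eef_rot: [-3.141, -0.001, -0.201]
force: [-0.9, 0.7, 5.6]
grip_width: 0.0218
grip_force: 15.0
```

Call:
hand_motion(
  ticks=[
    {"pos": [0,0,-0.4]},
    {"pos": [0,0,-0.6]},
    {"pos": [0,0,-0.8]},
    {"pos": [0,0,-0.6]},
    {"pos": [0,0,-0.4]},
    {},
    {},
  ],
)

```text
time_s: 9.45
ee_pos: [0.5005, 0.0105, 0.1818]
eef_rot: [3.141, 0.001, -0.201]
force: [-0.3, 0.4, -0.8]
grip_width: 0.0218
grip_force: 15.0
```

```bash
python3 - <<'E'
from station import ctrl
import cv2
from h import *
c=ctrl.camera('side');p=c['pixels']; a=cv2.resize(p[110:260,150:350],(800,600),interpolation=cv2.INTER_CUBIC); cv2.imwrite('pics/s5c.png',a)
to([.4645,-.2583,.1678])
E
```

```text
t 9.5 pos [0.5003 0.0104 0.1812] rot [ 3.1413e+00  1.8000e-03 -2.0120e-01] q6 1.72 tool delta [0.0187 0.2705 0.0135]
```

View pics/s5c.png

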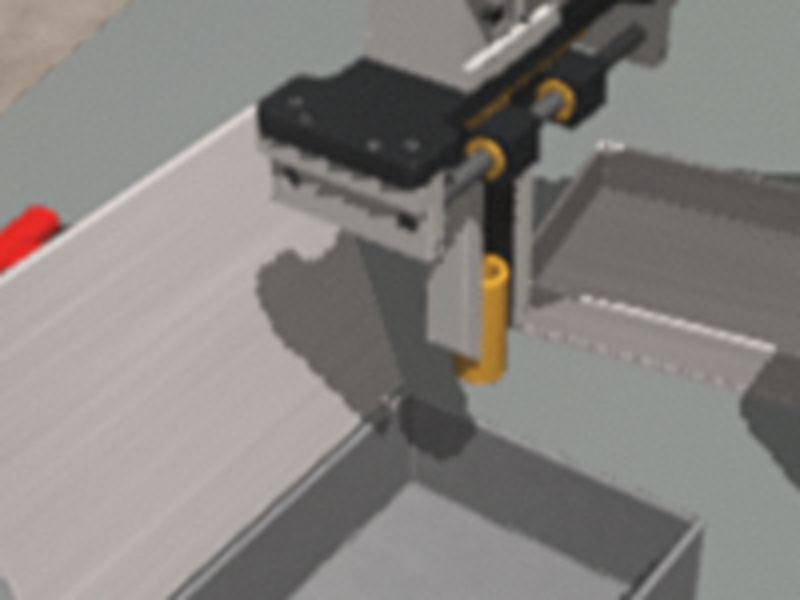

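The tube is held upright, with its right edge at 508 at the top and 505 at the bottom. I'll carry it to the pan's centre.

Scaled: 0.045 m is 0.9, 0.035 m is 0.7.

Call:
hand_motion(
  ticks=[
    {"pos": [0.04,0.4,0]},
    {"pos": [0.06,0.8,0]},
    {"pos": [0.06,0.9,0]},
    {"pos": [0.06,0.9,0]},
    {"pos": [0.06,0.9,0]},
    {"pos": [0.06,0.8,0]},
    {"pos": [0.04,0.7,0]},
    {"pos": [0,0,0.6]},
    {"pos": [0,0,0.6]},
    {},
  ],
)

```text
time_s: 10.5
ee_pos: [0.4633, -0.2568, 0.1178]
eef_rot: [-3.138, 0.008, -0.202]
force: [-0.7, 0.7, -0.2]
grip_width: 0.0218
grip_force: 15.0
```

Call:
hand_motion(
  ticks=[
    {"pos": [0,0,0.6]},
    {"pos": [0,0,0.4]},
    {"pos": [0,0,0.24]},
    {"pos": [0,0,0.16]},
    {},
    {},
  ],
)

```text
time_s: 11.1
ee_pos: [0.4659, -0.2581, 0.0534]
eef_rot: [3.141, -0.001, -0.201]
force: [-0.5, -0.5, -0.2]
grip_width: 0.0219
grip_force: 15.0
```

```bash
python3 -c "
from h import *
to([.4645,-.2583,.043])"
```

```text
t 11.1 pos [ 0.4659 -0.2581  0.0534] rot [ 3.1413e+00 -9.0000e-04 -2.0110e-01] q6 1.197 tool delta [-0.0013  0.0005  0.0104]
```

Scaled: 0.004 m is 0.08, 0.003 m is 0.06.

Call:
hand_motion(
  ticks=[
    {"pos": [0,0,0.08]},
    {"pos": [0,0,0.06]},
    {"pos": [0,0,0.04]},
    {"pos": [0,0,0.02]},
    {},
    {},
    {},
  ],
)

```text
time_s: 11.8
ee_pos: [0.4656, -0.2579, 0.043]
eef_rot: [3.142, -0.0, -0.201]
force: [-2.0, 1.5, 5.6]
grip_width: 0.0221
grip_force: 15.0
```

The tube is touching the pan floor (5.6 N), so I release and retreat.

Scaled: -0.04 m is -0.8, -0.03 m is -0.6.

Call:
hand_motion(
  ticks=[
    {},
    {},
    {},
    {},
    {"pos": [0,0,-0.2]},
    {"pos": [0,0,-0.6]},
    {"pos": [0,0,-0.8]},
    {"pos": [0,0,-0.8]},
    {},
  ],
  aperture=0.05,
)

```text
time_s: 12.7
ee_pos: [0.4672, -0.259, 0.1685]
eef_rot: [3.138, -0.008, -0.201]
force: [-0.1, -0.6, 0.1]
grip_width: 0.0501
grip_force: 0.0
```

Call:
hand_motion(
  ticks=[
    {"pos": [-0.8,0,-0.4]},
    {"pos": [-0.8,0,-0.4]},
    {"pos": [-0.8,0,0]},
    {},
    {},
  ],
)

```text
time_s: 13.2
ee_pos: [0.3478, -0.234, 0.203]
eef_rot: [3.141, -0.001, -0.202]
force: [-0.2, 0.4, 0.2]
grip_width: 0.0498
grip_force: 0.0
```

Run:
```python
from station import ctrl
import cv2
c=ctrl.camera('side');p=c['pixels']; cv2.imwrite('pics/s6.png',cv2.resize(p[100:340,120:440],(800,600),interpolation=cv2.INTER_CUBIC))
```

```text
(no output)
```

View pics/s6.png

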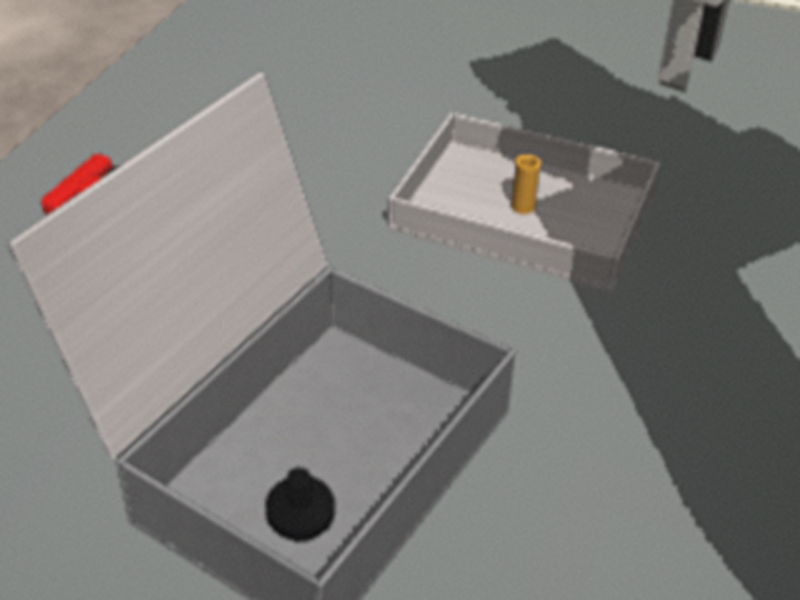

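The tube stands upright in the middle of the pan at (527,185), the lid is open, and the gripper is clear.

```bash
python3 -c "
from station import ctrl
print(ctrl.hand_in())"
```

```text
the job is handed in; nothing more can be done
None
```

The job is handed in at about 13 s: the lid is open on its stop, the brass tube stands upright in the middle of the pan and the gripper is clear of everything (last camera picture); hand-in returned no verdict.

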